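Set and lock the prop leg of a recipe stand

TASK

The recipe stand lies face down with its spring-loaded prop leg pulled in: slide the leg out by its red cam lever until the yellow pointer on the leg's clamp block lines up with the orange mark clip, then, holding the leg at that mark, swing the lever fully shut so that it lies along the leg. Do not let go: finish with the fingers still holding the leg by its lever, shut and at the mark, and leave the other things on the worktop alone.

Things in the scene. Friction and masses are not known exactly. Their poses are not given: they have to be found in the camera images.
- stand: Recipe stand lying on its face, fixed to the worktop: pale wooden board 150 mm (its x) by 250 mm (its y), 12 mm thick, with a 30 mm high ledge across its -y end and a dark steel channel along y on its middle, 42 mm wide, top at 26 mm. Origin: centre of the underside, z up. The leg slides out along the stand's +y. Turned up to 0.3 rad from the world axes.
- mark_clip: Orange mark clip fixed on the board, on the stand's +x side of the channel; 12x14 mm, 16 mm high, with a 3 mm wide ridge pointing to the leg (-x). Origin: underside, at board height; axes parallel to the stand's; y = 0 is the ridge's centre line. The leg is at the mark when its pointer has the same y as this ridge.
- leg: Sliding aluminium leg, 25 mm wide, grey foot at +y, carrying a black clamp block (44 mm x, 36 mm y, top at 38.5 mm) and the cam lever. Origin: at worktop height under the lever's pivot, axes as the stand's. Slides only along the stand's y: starts pulled in, can go out 105 mm, the mark lies 50 to 90 mm out. A spring pulls it in with 3 to 4.5 N and draws it in if let go with the lever open.
- leg_pointer (a point): Tip of the yellow pointer, 3 mm wide, that sticks out of the clamp block on its +x side, 34 mm from the pivot axis (a yellow line runs on across the block's top and down its -x face), 33 mm above the worktop, at the same y (stand frame) as the pivot; shows the leg's length against the mark clip
- lever_pivot (a point): Point on the vertical axis on which the lever turns, 53 mm above the worktop (mid-height of the lever); it moves with the leg
- lever_grip (a point): Grip point on the lever, 50 mm from the pivot axis, 53 mm above the worktop. The lever is an upright red fin, 12 mm thick, from its round hub (28 mm across) to 81 mm from the pivot, 40 to 66 mm above the worktop (end 14 mm thick). Pivot to grip is the lever's direction. Highest parts under the grip point: the channel, 26 mm.
- lever (a joint): Angle of the cam lever: 0 is fully open (fin across the leg, towards the stand's -x), grows anticlockwise seen from above, 1.35 rad is fully shut against its stop, the fin lying along the leg, pointing to the stand's -y. Starts at 0 to 0.2. Friction 0.06 N m; over the last 0.55 rad its cam clamps the leg, a little stiffer, and it can spring back if let go half shut.
- mug: Bystander, to be left alone: white mug with green stripes, 84x123x91 mm, handle at its side; origin under its middle
- salt: Bystander, to be left alone: salt shaker, clear with grey cap, 44 mm across, 90 mm tall; origin under its middle
- tin: Bystander, to be left alone: low green food tin, 75 mm across, 58 mm tall; origin under its middle
- tape: Bystander, to be left alone: roll of cream tape lying flat, 96 mm across, 25 mm high; origin under its middle
- marker_pen: Bystander, to be left alone: red and white pen lying, 135 mm long, 17 mm thick; origin under its middle
- clothes_peg: Bystander, to be left alone: green clothes peg lying, 72x15x12 mm; origin under its middle

How it is judged:
By the outcome, as a careful person would: the job done as asked, in the order asked, and still so for the second after the job is handed in, while the arm keeps its last pose, push and grip.
It also fails if it takes over 40 s, if anything falls off the work surface, if the arm or the gripper's body presses on something with over 40 N, if the wrist force passes 120 N, or if a joint passes its speed limit or range.

ROBOT

A 7-joint arm with a two-finger parallel gripper is mounted at the origin on a cart in front of the work surface, level with it; the furniture and walls round the work are solid. World frame = base frame: x ahead of the robot, y to its left, z up, the work surface at z = 0. Lengths are in m, angles in rad, forces in N, time in s.
With the tool pointing down it reaches from about 0.4 to 0.85 m from the base axis. Payload 10.4 kg.
Tool frame: the origin (TCP) lies at the very end of the fingers, on their centre line; the grasp point (between the pads) lies 19 mm behind it (manip.tcp_to_grasp is the z of the grasp point in the tool frame, in m); z points along the fingers, x is the direction in which the jaws open and shut, and the axes are right-handed (so a half turn about z gives the same grasp; the last joint's range is limited). The gripper opens to 85 mm and grips with 20 to 120 N. Pads are 22 mm wide; open, the fingers measure 114 mm over their backs; the gripper's body (76 mm by 85 mm) begins 54 mm behind the grasp point. The pads swing forward as they close: fully open they stand 13 mm farther back than shut.
Start: joints at [-1.286, 0.332, -0.065, 1.46, 0.022, 1.35, -0.088], TCP at [0.189, 0.596, 0.231] pointing down, gripper open.
Joint ranges: [-2.6, 2.6], [-0.5, 2.12], [-1.47, 1.34], [0.16, 2.42], [-1.27, 4.41], [0.06, 2.06], [-2.6, 2.6]. Speed limits (rad/s): [2.22, 2.22, 2.79, 2.79, 3.14, 3.14, 3.14].

INTERFACE

Orientations are given as a unit quaternion [x, y, z, w].
In Python, from workcell import manip gives the robot as it stands.
- The arm moves only by the tool servo_tool, never from a script. Its argument "moves" is a list of rows, each an object with "travel": the shift along the tool's x, y, z in mm, a list of three; "dr": the turn, a rotation vector about the tool's x, y, z in degrees, a list of three. A call has 1 to 12 rows; each row shifts and turns the commanded pose from where the row before left it, along the tool's axes as they then stand; what a row does not reach is not made up. A row lasts 1/8 s, in which the tool goes at most 62.5 mm and 10.7 degrees, less where a joint would pass 70% of its speed; a pose out of reach is approached as far as the arm can. A call is refused whole if a number of a shift passes 62.5 or a number of a turn 10.7, either way. A call with a gripper value outside its range is refused whole. "claw" is the closure, from 0 (fully open) to 1 (shut), set as the call begins (left out, the last holds). The fingers move at their own pace and stop on an object; "squeeze" is the grip in N (left out, the last holds). Time passes only in rows, so rows that do not move let the fingers close. It gives the time, the measured TCP pose, the force and the opening at its end, in the units of the state.
- manip.get_obs(): the state, without advancing time (a new reading comes with each control period).
- manip.camera(name): name is "side" or "top" or "wrist"; returns the picture (480x640x3 uint8, blue, green, red); there is no depth.
- manip.calibration(name): a dict with "intrinsics" (3x3 intrinsics, pixels), "view" (4x4, takes a point from world to camera coordinates). Camera axes: x right, y down, z forward; pixel columns grow to the right and rows downward; lengths in m; the calibration is good to about 2 mm. The wrist camera is an equidistant fisheye: a pixel r from the principal point sees the ray r / f radians off the axis. A picture is of the moment at which its call begins: read the wrist's pose just before it. calibration takes no time and is no camera call; for the wrist camera it gives the pose at the moment of the call.
- manip.hand_in(): hands the job in, once; it reports no verdict.
The state is a dict: "clock": time; "joint_pos": joint angles; "joint_velocities": joint speeds; "tau": joint torques, N m; "position": TCP position; "ee_rot": TCP orientation; "ft_force": force on the tool from outside, world axes, zero at the start; "torque": the same for the moment, N m; "grip_width": opening from 0.0 (shut) to 1.0 (fully open).
Only numpy, scipy, OpenCV 4.12 (cv2) and the standard library are available. Lean on these libraries where they do the work, as an engineer would, in place of code of your own. Each camera call takes 0.05 s, during which the arm holds its last target. There are 200 camera calls.

## Working session

There is one attempt and no reset: what is moved stays moved. The work goes in short steps, Python scripts to look and compute and a tool call to move; the robot and the scene stay as the last step left them, time stands still between calls to the robot, and variables do not carry over. Pictures are saved under pics/ and viewed, on a budget of 10 in all, crops included, one or two more only if the job needs it, and the job is handed in when it is done.

Besides the shell and the picture viewer there is one more tool, called in YAML: its name, and indented under it one key for each argument. servo_tool: Moves the arm, as the interface text tells. Its arguments: {"type":"object","properties":{"moves":{"type":"array","items":{"type":"object","properties":{"travel":{"type":"array","items":{"type":"number"}},"dr":{"type":"array","items":{"type":"number"}}}}},"claw":{"type":"number"},"squeeze":{"type":"number"}},"required":["moves"]}

```bash
mkdir -p pics; python3 - <<'E'
from workcell import manip
import cv2,numpy as np
np.set_printoptions(precision=4,suppress=True)
o=manip.get_obs();print(o, manip.tcp_to_grasp)
for n in("top","side"):
    cv2.imwrite(f"pics/{n}0.png",manip.camera(n));c=manip.calibration(n);print(n,c["intrinsics"],c["view"])
E
```

```text
{'clock': 0.0, 'joint_pos': array([-1.2856,  0.3329, -0.0647,  1.461 ,  0.0216,  1.3499, -0.0885]), 'joint_velocities': array([ 0.0015, -0.001 , -0.0005, -0.0009,  0.0014,  0.0002,  0.0008]), 'tau': array([  0.0008, -62.5443,   0.0497, -39.1596,   0.0163,   0.0102,
        -0.    ]), 'position': array([0.1892, 0.5953, 0.2305]), 'ee_rot': array([ 0.8071,  0.5904, -0.0006,  0.0004]), 'ft_force': array([ 0.2865, -0.7333,  0.3801]), 'torque': array([-0.0504, -0.0138,  0.0712]), 'grip_width': 1.0029251976463656} -0.0187
top [[466.7999   0.     316.7522]
 [  0.     466.7999 242.5247]
 [  0.       0.       1.    ]] [[ 0.0164 -0.9994  0.029  -0.1278]
 [-0.9977 -0.0183 -0.0657  0.6147]
 [ 0.0662 -0.0279 -0.9974  0.887 ]
 [ 0.      0.      0.      1.    ]]
side [[461.9134   0.     312.0509]
 [  0.     461.9134 245.0254]
 [  0.       0.       1.    ]] [[-0.8279 -0.5608  0.0012  0.4427]
 [-0.295   0.4337 -0.8514  0.2661]
 [ 0.477  -0.7053 -0.5245  0.5173]
 [ 0.      0.      0.      1.    ]]
```

View pics/top0.png

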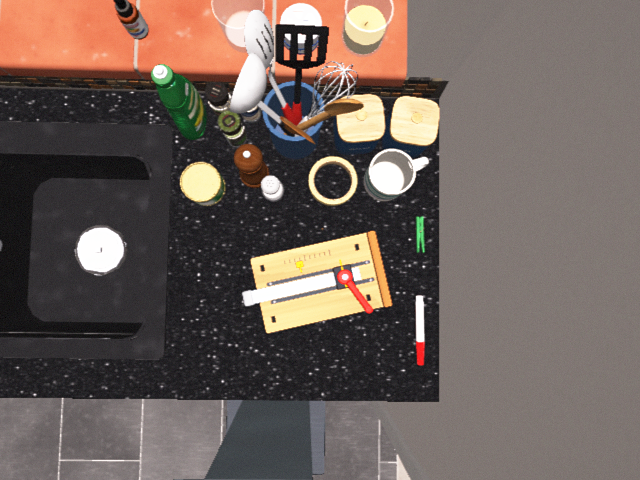

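View pics/side0.png

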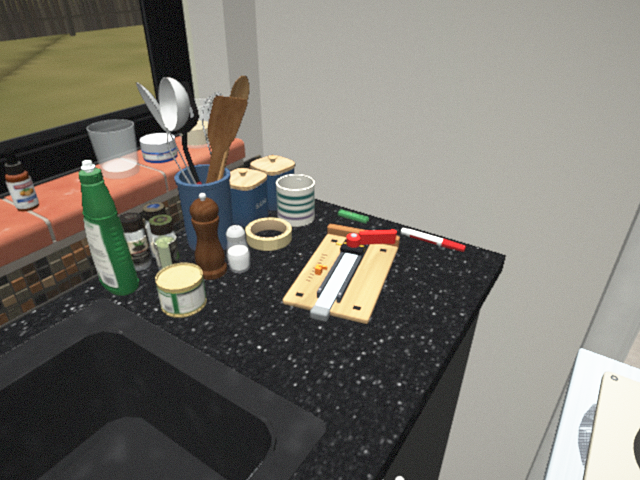

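Top view: stand's channel runs from the block at (345,277) to the foot at (248,298), lever tip near (371,311), clip near (300,265). The side view shows the same layout. Next I'll enlarge crops for measuring.

```bash
python3 - <<'E'
import cv2,numpy as np
a=cv2.imread("pics/top0.png")[225:335,235:400]; b=cv2.imread("pics/side0.png")[215:325,280:410]
a=cv2.resize(a,None,fx=4.8,fy=4.8,interpolation=cv2.INTER_CUBIC);b=cv2.resize(b,None,fx=5,fy=5,interpolation=cv2.INTER_CUBIC)
cv2.imwrite("pics/topc.png",a);cv2.imwrite("pics/sidec.png",b)
E
```

```text
(no output)
```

View pics/topc.png

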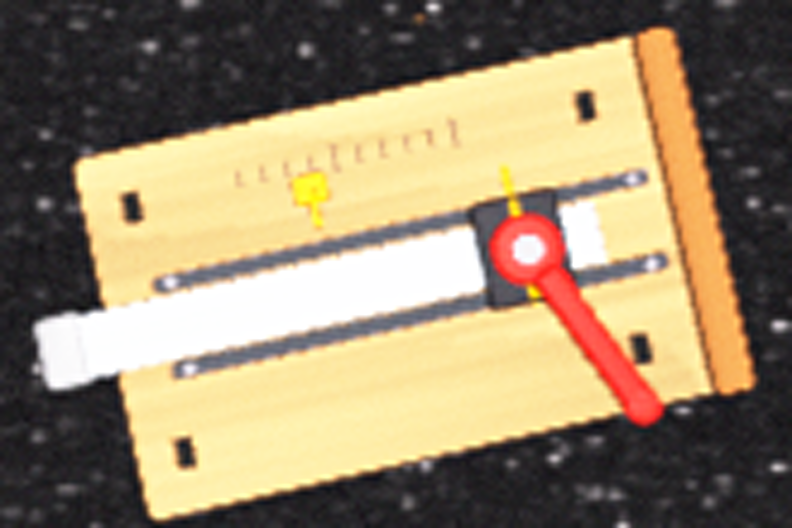

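View pics/sidec.png

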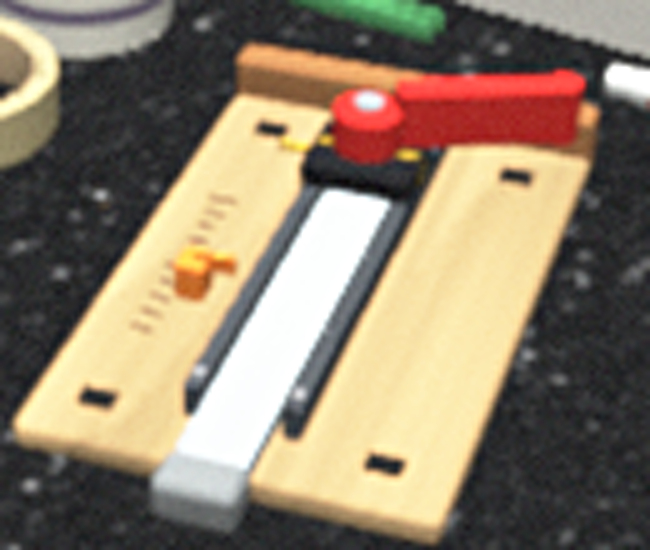

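Top crop: hub (527,249), fin end (646,409), pointer tip (505,170), ridge tip (318,225). Side crop: hub (368,101), fin end (570,77), pointer (282,143), ridge (236,264).

```bash
cat >h.py <<'E'
from workcell import manip
import cv2,numpy as np
np.set_printoptions(precision=4,suppress=True)
def ray(n,u,v,c=None):
    c=c or manip.calibration(n);K=c["intrinsics"];V=np.array(c["view"]);R=V[:3,:3]
    x,y=(u-K[0,2])/K[0,0],(v-K[1,2])/K[1,1]
    if n=="wrist":
        r=np.hypot(x,y);d=np.array([x*np.sin(r)/r,y*np.sin(r)/r,np.cos(r)])
    else: d=np.array([x,y,1.])
    return -R.T@V[:3,3],R.T@d/np.linalg.norm(d)
def tri(*rs):
    A=sum(np.eye(3)-np.outer(d,d) for o,d in rs);b=sum((np.eye(3)-np.outer(d,d))@o for o,d in rs)
    p=np.linalg.solve(A,b);return p,max(np.linalg.norm((np.eye(3)-np.outer(d,d))@(p-o)) for o,d in rs)
def atz(r,z): o,d=r;return o+d*(z-o[2])/d[2]
E
python3 - <<'E'
from h import *
T=lambda a,b:ray("top",235+(a+.5)/4.8-.5,225+(b+.5)/4.8-.5)
S=lambda a,b:ray("side",280+(a+.5)/5-.5,215+(b+.5)/5-.5)
for n,t,s,z in [("hub",(527,249),(368,101),.07),("end",(646,409),(570,77),.066),("ptr",(505,170),(282,143),.033),("ridge",(318,225),(236,264),.024),("cornerNegXposY",(148,520),(437,540),.012),("cornerPosXposY",(78,160),(18,420),.012)]:
    print(n,*tri(T(*t),S(*s)),"topz",atz(T(*t),z),"sidez",atz(S(*s),z))
a,b=atz(T(165,283),.026),atz(T(635,178),.026);c,d=atz(T(188,370),.026),atz(T(655,262),.026)
for p,q in((a,b),(c,d),(atz(T(148,520),.012),atz(T(715,395),.012)),(atz(T(78,160),.012),atz(T(635,38),.012))):
    y=p-q;print(np.arctan2(-y[0],y[1]),np.linalg.norm(y))
E
```

```text
hub [ 0.5532 -0.168   0.0579] 0.0015057934245728101 topz [ 0.552  -0.1677  0.07  ] sidez [ 0.5446 -0.1488  0.07  ]
end [ 0.4927 -0.2139  0.0661] 0.0014130066277302667 topz [ 0.4915 -0.2146  0.066 ] sidez [ 0.4939 -0.2131  0.066 ]
ptr [ 0.5851 -0.1607  0.032 ] 0.0021594057443063927 topz [ 0.5832 -0.1618  0.033 ] sidez [ 0.5861 -0.1582  0.033 ]
ridge [ 0.5606 -0.0869  0.0266] 0.0007322402663655659 topz [ 0.56   -0.0873  0.024 ] sidez [ 0.5633 -0.0898  0.024 ]
cornerNegXposY [ 0.4402 -0.0196  0.0042] 0.0013100078218532874 topz [ 0.4401 -0.0208  0.012 ] sidez [ 0.4375 -0.0108  0.012 ]
cornerPosXposY [0.5854 0.0117 0.0088] 0.00045747939752535145 topz [0.5849 0.011  0.012 ] sidez [0.5833 0.015  0.012 ]
0.235664936418635 0.1938307941357945
0.2414345198292738 0.19249799430435618
0.22857200038785425 0.23576553584093332
0.23411334266012962 0.23376543705128514
```

```bash
cat >>h.py <<'E'
from scipy.spatial.transform import Rotation as Ro
def yaw():
    R=Ro.from_quat(manip.get_obs()["ee_rot"]).as_matrix();return np.degrees(np.arctan2(R[1,0],R[0,0]))
def rows(path,start=None):
    """path: list of (x,y,z,yawdeg) world, tool down; prints rows in tool axes"""
    o=manip.get_obs();p=np.array([*o["position"],yaw()]) if start is None else np.array(start,float)
    for q in path:
        q=np.array(q,float);a=np.radians(p[3]);d=(q-p)[:3]*1e3
        t=[d[0]*np.cos(a)+d[1]*np.sin(a), d[0]*np.sin(a)-d[1]*np.cos(a), -d[2]]
        r=np.round(t,1);dz=round(p[3]-q[3],1);print("travel",r.tolist(),"dr",[0,0,dz])
        p=q
def lin(a,b,n): return [np.array(a)+(np.array(b)-np.array(a))*i/n for i in range(1,n+1)]
E
python3 - <<'E'
from h import *
s=[*manip.get_obs()["position"],yaw()]; print(s)
rows(lin(s,[.46,.17,.23,10],10)+lin([.46,.17,.23,10],[.512,-.198,.2,-52.5],10))
E
```

```text
[np.float64(0.1892626745138869), np.float64(0.5953223138290807), np.float64(0.23060284878684267), np.float64(72.36357397135026)]
travel [-32.3, 38.7, 0.1] dr [0, 0, np.float64(6.2)]
travel [-27.9, 42.0, 0.1] dr [0, 0, np.float64(6.2)]
travel [-23.2, 44.8, 0.1] dr [0, 0, np.float64(6.2)]
travel [-18.2, 47.0, 0.1] dr [0, 0, np.float64(6.2)]
travel [-13.0, 48.7, 0.1] dr [0, 0, np.float64(6.2)]
travel [-7.6, 49.8, 0.1] dr [0, 0, np.float64(6.2)]
travel [-2.2, 50.4, 0.1] dr [0, 0, np.float64(6.2)]
travel [3.3, 50.3, 0.1] dr [0, 0, np.float64(6.2)]
travel [8.8, 49.7, 0.1] dr [0, 0, np.float64(6.2)]
travel [14.1, 48.4, 0.1] dr [0, 0, np.float64(6.2)]
travel [-1.3, 37.1, 3.0] dr [0, 0, np.float64(6.2)]
travel [2.8, 37.1, 3.0] dr [0, 0, np.float64(6.2)]
travel [6.8, 36.5, 3.0] dr [0, 0, np.float64(6.2)]
travel [10.7, 35.6, 3.0] dr [0, 0, np.float64(6.2)]
travel [14.5, 34.2, 3.0] dr [0, 0, np.float64(6.2)]
travel [18.2, 32.4, 3.0] dr [0, 0, np.float64(6.2)]
travel [21.6, 30.2, 3.0] dr [0, 0, np.float64(6.2)]
travel [24.8, 27.7, 3.0] dr [0, 0, np.float64(6.2)]
travel [27.6, 24.8, 3.0] dr [0, 0, np.float64(6.2)]
travel [30.2, 21.7, 3.0] dr [0, 0, np.float64(6.2)]
```

servo_tool:
  moves:
    - {"travel": [-32,39,0],"dr": [0,0,6.2]}
    - {"travel": [-28,42,0],"dr": [0,0,6.2]}
    - {"travel": [-23,45,0],"dr": [0,0,6.2]}
    - {"travel": [-18,47,0],"dr": [0,0,6.2]}
    - {"travel": [-13,49,0],"dr": [0,0,6.2]}
    - {"travel": [-8,50,0],"dr": [0,0,6.2]}
    - {"travel": [-2,50,0],"dr": [0,0,6.2]}
    - {"travel": [3,50,0],"dr": [0,0,6.2]}
    - {"travel": [9,50,0],"dr": [0,0,6.2]}
    - {"travel": [14,48,0],"dr": [0,0,6.2]}
  claw: 0

```text
clock: 1.35
position: [0.4623, 0.17, 0.2312]
ee_rot: [0.996, 0.089, -0.0, -0.0]
ft_force: [0.8, 0.5, 0.1]
grip_width: 0.996
```

servo_tool:
  moves:
    - {"travel": [-1,37,3],"dr": [0,0,6.2]}
    - {"travel": [3,37,3],"dr": [0,0,6.2]}
    - {"travel": [7,36,3],"dr": [0,0,6.2]}
    - {"travel": [11,36,3],"dr": [0,0,6.2]}
    - {"travel": [15,34,3],"dr": [0,0,6.2]}
    - {"travel": [18,32,3],"dr": [0,0,6.2]}
    - {"travel": [22,30,3],"dr": [0,0,6.2]}
    - {"travel": [25,28,3],"dr": [0,0,6.2]}
    - {"travel": [28,25,3],"dr": [0,0,6.2]}
    - {"travel": [30,22,3],"dr": [0,0,6.2]}
    - {"travel": [0,0,0],"dr": [0,0,0]}
    - {"travel": [0,0,0],"dr": [0,0,0]}

```text
clock: 2.85
position: [0.5192, -0.1952, 0.2009]
ee_rot: [0.9, -0.435, -0.0, -0.0]
ft_force: [0.3, -0.3, -0.4]
grip_width: 0.996
```

```bash
python3 - <<'E'
from h import *
c=manip.calibration("wrist");print(c,manip.get_obs()["position"],yaw());cv2.imwrite("pics/w1.png",manip.camera("wrist"))
import pickle;pickle.dump(c,open("w1.pkl","wb"))
E
```

```text
{'intrinsics': array([[371.6483,   0.    , 315.0149],
       [  0.    , 371.6483, 235.1681],
       [  0.    ,   0.    ,   1.    ]]), 'view': array([[ 0.6216, -0.7834, -0.    , -0.4748],
       [-0.7525, -0.5971,  0.2778,  0.2467],
       [-0.2177, -0.1727, -0.9606,  0.429 ],
       [ 0.    ,  0.    ,  0.    ,  1.    ]])} [ 0.5192 -0.1952  0.2009] -51.57730730697173
```

View pics/w1.png

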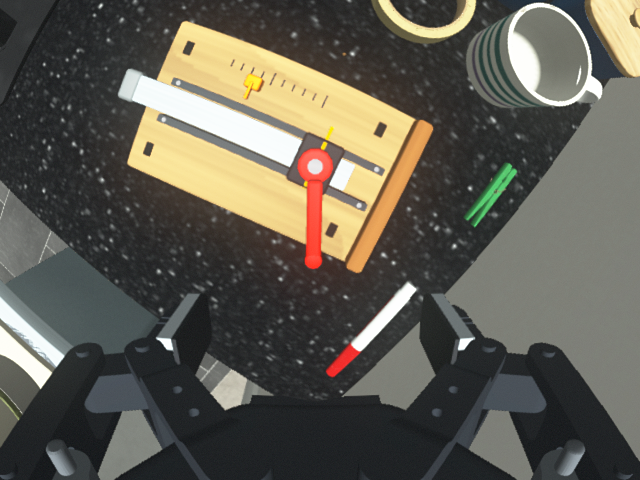

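Wrist view: hub cap (315,166), fin end (313,262), pointer tip (332,128), ridge tip (248,97). I'll enlarge it for precision.

```bash
python3 - <<'E'
import cv2
a=cv2.imread("pics/w1.png")[60:180,230:390]
cv2.imwrite("pics/w1c.png",cv2.resize(a,None,fx=5,fy=5,interpolation=cv2.INTER_CUBIC))
E
```

```text
(no output)
```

View pics/w1c.png

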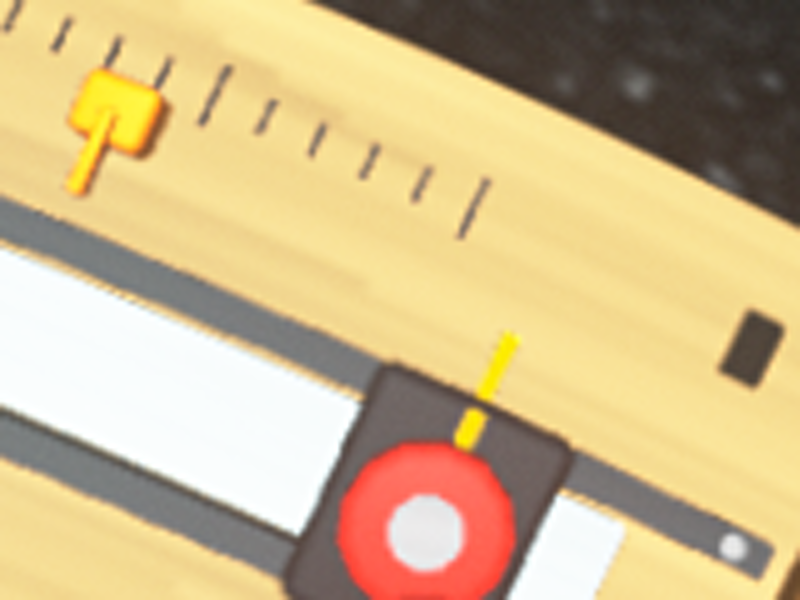

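```bash
python3 - <<'E'
from h import *
import pickle;c=pickle.load(open("w1.pkl","rb"))
W=lambda a,b:ray("wrist",230+(a+.5)/5-.5,60+(b+.5)/5-.5,c)
T=lambda a,b:ray("top",235+(a+.5)/4.8-.5,225+(b+.5)/4.8-.5)
S=lambda a,b:ray("side",280+(a+.5)/5-.5,215+(b+.5)/5-.5)
D=dict(hub=((427,532),(527,249),(368,101)),ptr=((512,336),(505,170),(282,143)),ridge=((78,190),(318,225),(236,264)))
for n,(w,t,s) in D.items(): print(n,tri(W(*w),T(*t),S(*s)),tri(W(*w),T(*t)),tri(W(*w),S(*s)))
D={n:v for n,v in D.items()}
for z in(.024,.026,.028):print("ridge",z,atz(W(78,190),z),atz(T(318,225),z))
p=atz(W(512,336),.033);print("ptr",p,atz(T(505,170),.033))
for z in(.067,.07):print("hub",atz(W(427,532),z))
e=atz(ray("wrist",313.5,259,c),.066);print("end",e)
# rail tops for yaw
r=lambda u,v:atz(ray("wrist",u,v,c),.026)
for a,b in(((177,82),(376,169)),((164,119),(362,205))):
    y=r(*a)-r(*b);psi=np.arctan2(-y[0],y[1]);print("psi",psi)
for psi in(.23,.235,.24):
    for z in(.026,):print(psi,(atz(W(78,190),z)-p)@[-np.sin(psi),np.cos(psi),0])
E
```

```text
hub (array([ 0.553 , -0.1678,  0.0581]), np.float64(0.0015757215213096476)) (array([ 0.5522, -0.1684,  0.0544]), np.float64(0.0007084838365312196)) (array([ 0.5535, -0.1671,  0.0583]), np.float64(0.0008527859392995557))
ptr (array([ 0.5851, -0.1602,  0.0323]), np.float64(0.002467994232479569)) (array([ 0.5826, -0.158 ,  0.0824]), np.float64(0.0009223968826476076)) (array([ 0.5859, -0.1592,  0.0325]), np.float64(0.0006690332351063774))
ridge (array([ 0.5605, -0.0865,  0.027 ]), np.float64(0.0009676443730377221)) (array([ 0.5604, -0.0872,  0.0325]), np.float64(0.00042120099208051544)) (array([ 0.5607, -0.086 ,  0.0272]), np.float64(0.0001583342535218671))
ridge 0.024 [ 0.5604 -0.0854  0.024 ] [ 0.56   -0.0873  0.024 ]
ridge 0.026 [ 0.5605 -0.0858  0.026 ] [ 0.56   -0.0873  0.026 ]
ridge 0.028 [ 0.5606 -0.0862  0.028 ] [ 0.56   -0.0873  0.028 ]
ptr [ 0.5853 -0.1596  0.033 ] [ 0.5832 -0.1618  0.033 ]
hub [ 0.5534 -0.167   0.067 ]
hub [ 0.5536 -0.1668  0.07  ]
end [ 0.4951 -0.2118  0.066 ]
psi 0.23683604547408557
psi 0.24290017079687248
0.23 0.0774800801574637
0.235 0.07751584183955046
0.24 0.07754966562962849
```

```bash
python3 - <<'E'
from h import *
rows([[.5134,-.1979,.17,-52.4]])
E
```

```text
travel [-1.2, 6.6, 31.1] dr [0, 0, np.float64(0.9)]
```

servo_tool:
  moves:
    - {"travel": [-1.2,6.6,31],"dr": [0,0,0.9]}
    - {"travel": [0,0,40],"dr": [0,0,0]}
    - {"travel": [0,0,40],"dr": [0,0,0]}
    - {"travel": [0,0,20],"dr": [0,0,0]}
    - {"travel": [0,0,0],"dr": [0,0,0]}
    - {"travel": [0,0,0],"dr": [0,0,0]}

```text
clock: 3.65
position: [0.5141, -0.1985, 0.0713]
ee_rot: [0.897, -0.442, 0.001, -0.0]
ft_force: [-0.4, -0.2, -0.3]
grip_width: 1.0
```

```bash
python3 - <<'E'
from h import *
rows([[.5134,-.1979,.036,-52.4]]);print(manip.get_obs()["ft_force"])
cv2.imwrite("pics/w2.png",manip.camera("wrist"))
E
```

```text
travel [-0.9, 0.2, 35.3] dr [0, 0, np.float64(-0.1)]
[-0.4465 -0.2007 -0.3384]
```

View pics/w2.png

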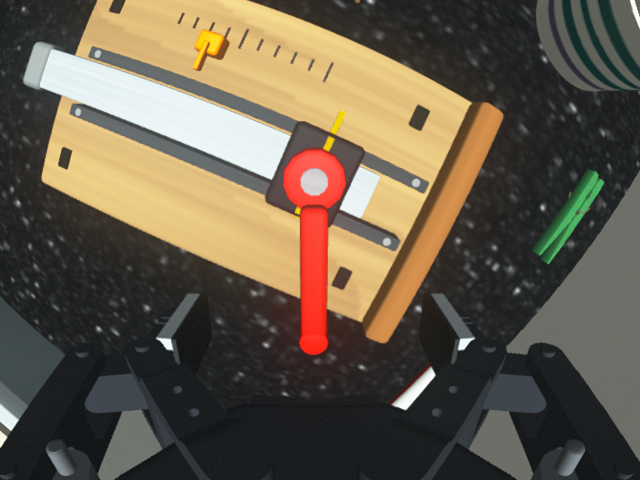

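The fin (u≈314, end at (313,343)) is centred between the pads (203 and 433). I'll descend and close.

servo_tool:
  moves:
    - {"travel": [-0.5,0,20],"dr": [0,0,0]}
    - {"travel": [0,0,15],"dr": [0,0,0]}
    - {"travel": [0,0,0],"dr": [0,0,0]}

```text
clock: 4.08
position: [0.512, -0.1982, 0.0338]
ee_rot: [0.897, -0.443, -0.001, 0.0]
ft_force: [0.0, 0.5, 0.7]
grip_width: 1.001
```

servo_tool:
  moves:
    - {"travel": [0,0,0],"dr": [0,0,0]}
    - {"travel": [0,0,0],"dr": [0,0,0]}
    - {"travel": [0,0,0],"dr": [0,0,0]}
    - {"travel": [0,0,0],"dr": [0,0,0]}
    - {"travel": [0,0,0],"dr": [0,0,0]}
    - {"travel": [0,0,0],"dr": [0,0,0]}
    - {"travel": [0,0,0],"dr": [0,0,0]}
    - {"travel": [0,0,0],"dr": [0,0,0]}
  claw: 1
  squeeze: 80

```text
clock: 5.08
position: [0.5132, -0.1985, 0.0355]
ee_rot: [0.897, -0.443, 0.0, -0.0]
ft_force: [-1.3, 0.3, 6.2]
grip_width: 0.123
```

```bash
python3 - <<'E'
from h import *
o=manip.get_obs();p=o["position"];y=yaw();print(p,y,o["ft_force"],o["torque"],o["grip_width"])
psi=.237;d=.0775*np.array([-np.sin(psi),np.cos(psi)])
e=[p[0]+d[0],p[1]+d[1],p[2],y];print(e)
rows(lin([*p,y],e,1))
E
```

```text
[ 0.5132 -0.1985  0.0355] -52.53332445501956 [-1.2767  0.341   6.1815] [0.1933 0.2427 0.0281] 0.12317448306241079
[np.float64(0.49501558777064003), np.float64(-0.12319734396215469), np.float64(0.03553483093175616), np.float64(-52.53332445501956)]
travel [-70.9, -31.4, -0.0] dr [0, 0, np.float64(0.0)]
```

servo_tool:
  moves:
    - {"travel": [-7,-3.1,0],"dr": [0,0,0]}
    - {"travel": [-8,-3.5,0],"dr": [0,0,0]}
    - {"travel": [-8,-3.5,0],"dr": [0,0,0]}
    - {"travel": [-8,-3.5,0],"dr": [0,0,0]}
    - {"travel": [-8,-3.5,0],"dr": [0,0,0]}
    - {"travel": [-8,-3.5,0],"dr": [0,0,0]}
    - {"travel": [-8,-3.5,0],"dr": [0,0,0]}
    - {"travel": [-8,-3.5,0],"dr": [0,0,0]}
    - {"travel": [-8,-3.8,0],"dr": [0,0,0]}
    - {"travel": [0,0,0],"dr": [0,0,0]}
    - {"travel": [0,0,0],"dr": [0,0,0]}
    - {"travel": [0,0,0],"dr": [0,0,0]}

```text
clock: 6.58
position: [0.4947, -0.1226, 0.0355]
ee_rot: [0.897, -0.442, 0.0, -0.0]
ft_force: [-0.2, -3.5, 7.0]
grip_width: 0.124
```

```bash
python3 - <<'E'
from h import *
import pickle
o=manip.get_obs();p=o["position"];print(p,yaw(),o["ft_force"],o["torque"],o["grip_width"])
c=manip.calibration("wrist");pickle.dump(c,open("w3.pkl","wb"));a=manip.camera("wrist");cv2.imwrite("pics/w3.png",a)
w=cv2.resize(a[40:240,215:415],None,fx=2.9,fy=2.9,interpolation=cv2.INTER_CUBIC)
cv2.imwrite("pics/w3c.png",w)
E
```

```text
[ 0.4947 -0.1226  0.0355] -52.50679552859881 [-0.2306 -3.524   6.9505] [-0.7452 -0.0406 -0.0925] 0.12367643944765762
```

View pics/w3c.png

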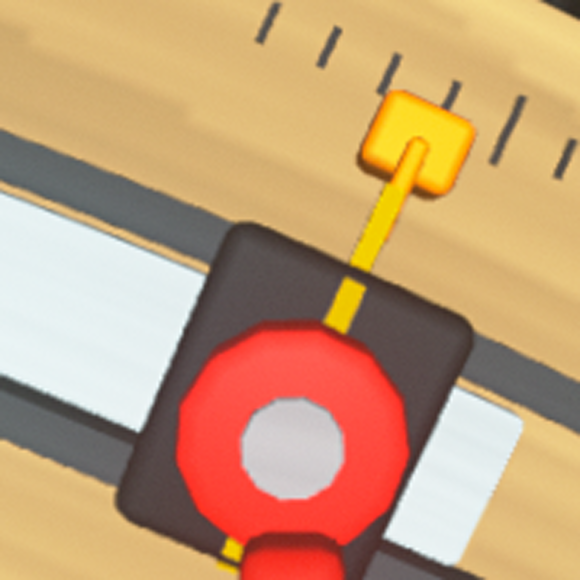

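Pointer (from (360,268)) runs straight into the clip's ridge (to (417,147)). I'll check numerically, allowing for the height difference, and plan the swing.

```bash
python3 - <<'E'
from h import *
import pickle;c=pickle.load(open("w3.pkl","rb"))
W=lambda a,b,z:atz(ray("wrist",215+(a+.5)/2.9-.5,40+(b+.5)/2.9-.5,c),z)
psi=.237;Y=np.array([-np.sin(psi),np.cos(psi),0]);X=np.array([np.cos(psi),np.sin(psi),0])
for n,q in dict(ptrbase=W(361,268,.033),line=W(354,282,.0385),line2=W(338,328,.0385),ridge27=W(418,145,.027),ridge24=W(418,145,.024),mid=W(392,203,.033),mid27=W(392,203,.027),hub=W(293,448,.067)).items(): print(n,q,q@X,q@Y)
# swing plan
o=manip.get_obs();p=o["position"];y=yaw()
g=np.array([.0396,.0305]);
piv=np.array([.553,-.1674])+.0778*Y[:2]; r=np.linalg.norm(p[:2]-piv);a=np.degrees(np.arctan2(*(p[:2]-piv)[::-1]));print("piv",piv,"r",r,"a",a%360)
a1=180+np.degrees(psi)+90; print("need",a1-a%360)
E
```

```text
ptrbase [ 0.5557 -0.0866  0.033 ] 0.5198104531256185 -0.21460161434490577
line [ 0.5535 -0.0867  0.0385] 0.5176520100385983 -0.21419769878518546
line2 [ 0.5475 -0.0887  0.0385] 0.5113535066219571 -0.21477780961210396
ridge27 [ 0.5746 -0.0824  0.027 ] 0.5391571595183458 -0.21502118424611058
ridge24 [ 0.5751 -0.0825  0.024 ] 0.5396084254658591 -0.2152038136859252
mid [ 0.5652 -0.0844  0.033 ] 0.5295563761170583 -0.21474727177751246
mid27 [ 0.5658 -0.0846  0.027 ] 0.5300993880709214 -0.21511630622701294
hub [ 0.5353 -0.0907  0.067 ] 0.49902664892019294 -0.21383326025071087
piv [ 0.5347 -0.0918] r 0.05045865069285303 a 217.56204221386673
need 66.01705753073378
```

Aligned within about 0.5 mm. Swinging about the pivot at r = 50.4 mm, first 30°.

servo_tool:
  moves:
    - {"travel": [5.3,-0.3,0],"dr": [0,0,-6]}
    - {"travel": [5.3,-0.3,0],"dr": [0,0,-6]}
    - {"travel": [5.3,-0.3,0],"dr": [0,0,-6]}
    - {"travel": [5.3,-0.3,0],"dr": [0,0,-6]}
    - {"travel": [5.3,-0.3,0],"dr": [0,0,-6]}
    - {"travel": [0,0,0],"dr": [0,0,0]}
    - {"travel": [0,0,0],"dr": [0,0,0]}

```text
clock: 7.5
position: [0.5154, -0.1389, 0.0355]
ee_rot: [0.981, -0.195, -0.0, 0.0]
ft_force: [-2.1, -4.3, 7.0]
grip_width: 0.13
```

```bash
cat >chk.py <<'E'
from h import *
o=manip.get_obs();p=o["position"];y=yaw();print(p,y,o["ft_force"],o["torque"],o["grip_width"])
psi=.237;piv=np.array([.535,-.0915]);v=p[:2]-piv
print("r",np.linalg.norm(v),"ang",np.degrees(np.arctan2(v[1],v[0]))%360)
# pivot implied by the tool: 50.4 mm along -tool y
a=np.radians(y);q=p[:2]-.0504*np.array([np.sin(a),-np.cos(a)]);Y=np.array([-np.sin(psi),np.cos(psi)]);print("implied piv",q,"stand y",q@Y,"x",q@[np.cos(psi),np.sin(psi)])
E
python3 chk.py
```

```text
[ 0.5154 -0.1389  0.0355] -22.52035715916792 [-2.1165 -4.2972  7.0383] [-0.8323  0.1256  0.0061] 0.1298685895271289
r 0.05122778261485555 ang 247.56387115381142
implied piv [ 0.5348 -0.0923] stand y -0.21526678225677898 x 0.4981350905656175
```

servo_tool:
  moves:
    - {"travel": [5.3,-0.3,0],"dr": [0,0,-6]}
    - {"travel": [5.3,-0.3,0],"dr": [0,0,-6]}
    - {"travel": [5.3,-0.3,0],"dr": [0,0,-6]}
    - {"travel": [5.3,-0.3,0],"dr": [0,0,-6]}
    - {"travel": [5.3,-0.3,0],"dr": [0,0,-6]}
    - {"travel": [2.6,-0.1,0],"dr": [0,0,-3]}
    - {"travel": [0,0,0],"dr": [0,0,0]}
    - {"travel": [0,0,0],"dr": [0,0,0]}

```text
clock: 8.5
position: [0.5441, -0.1452, 0.0357]
ee_rot: [0.996, 0.09, 0.0, 0.002]
ft_force: [2.2, -16.3, 3.8]
grip_width: 0.127
```

```bash
python3 chk.py
```

```text
[ 0.5441 -0.1452  0.0357] 10.327875826740808 [  2.2002 -16.3167   3.753 ] [-3.1443 -0.2514 -0.0485] 0.1273937791275073
r 0.05451289398749336 ang 279.6575303326496
implied piv [ 0.5351 -0.0957] stand y -0.21861999031121002 x 0.4976921366818373
```

```bash
python3 - <<'E'
from h import *
import pickle
c=manip.calibration("wrist");pickle.dump(c,open("w4.pkl","wb"));a=manip.camera("wrist")
cv2.imwrite("pics/w4.png",a);cv2.imwrite("pics/w4c.png",cv2.resize(a[20:300,215:415],None,fx=2.9,fy=2.9,interpolation=cv2.INTER_CUBIC)[:600])
E
```

```text
(no output)
```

View pics/w4c.png

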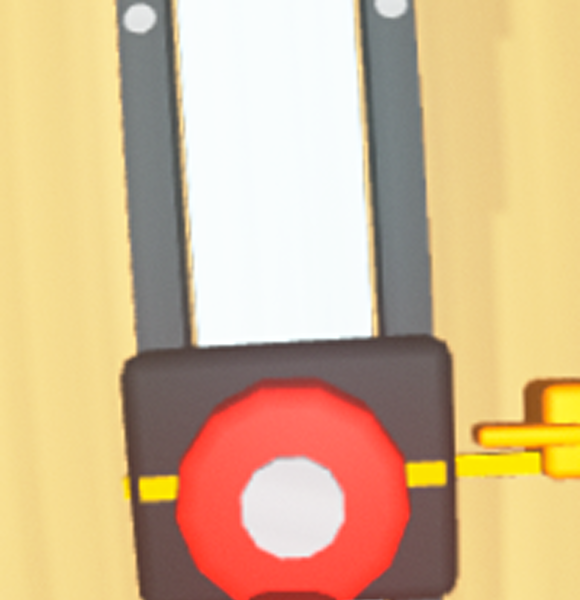

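The leg has crept in: pointer line at row 463 vs. ridge at 434, roughly 4 mm short. I'll open the lever back out of the clamping range and see.

servo_tool:
  moves:
    - {"travel": [-5.3,-0.3,0],"dr": [0,0,6]}
    - {"travel": [-5.3,-0.3,0],"dr": [0,0,6]}
    - {"travel": [-5.3,-0.3,0],"dr": [0,0,6]}
    - {"travel": [-5.3,-0.3,0],"dr": [0,0,6]}
    - {"travel": [0,0,0],"dr": [0,0,0]}
    - {"travel": [0,0,0],"dr": [0,0,0]}

```text
clock: 9.3
position: [0.5227, -0.1408, 0.0355]
ee_rot: [0.993, -0.118, -0.0, -0.0]
ft_force: [-2.4, -4.3, 8.9]
grip_width: 0.127
```

```bash
python3 chk.py; python3 - <<'E'
from h import *
import pickle;c=pickle.load(open("w4.pkl","rb"))
W=lambda a,b,z:atz(ray("wrist",215+(a+.5)/2.9-.5,20+(b+.5)/2.9-.5,c),z)
psi=.237;Y=np.array([-np.sin(psi),np.cos(psi),0])
for n,q in dict(ptr=W(465,466,.033),line=W(410,475,.0385),lineL=W(155,490,.0385),ridge27=W(500,434,.027),hub=W(293,508,.067)).items(): print(n,q,q@Y)
E
```

```text
[ 0.5227 -0.1408  0.0355] -13.511165729731754 [-2.355  -4.2822  8.8853] [-0.6769  0.3575 -0.0345] 0.12703168507677065
r 0.05079203758669036 ang 256.0230526870273
implied piv [ 0.5345 -0.0918] stand y -0.21471311029520296 x 0.4980165569049024
ptr [ 0.5581 -0.0899  0.033 ] -0.21843693454002766
line [ 0.5501 -0.0919  0.0385] -0.21850359072565653
lineL [ 0.5176 -0.0999  0.0385] -0.21857728891465167
ridge27 [ 0.5632 -0.085   0.027 ] -0.21490828045433658
hub [ 0.5349 -0.094   0.067 ] -0.21697841190933423
```

Implied pivot tracks the pointer well (target implied stand y ≈ -0.2151), and the leg recovers when opened: the cam pulls inward against the arm's compliance. I'll close again in steps with a +y bias.

servo_tool:
  moves:
    - {"travel": [4.9,-0.9,0],"dr": [0,0,-6]}
    - {"travel": [5.0,-1.0,0],"dr": [0,0,-6]}
    - {"travel": [0,0,0],"dr": [0,0,0]}

```text
clock: 9.68
position: [0.5332, -0.1428, 0.0356]
ee_rot: [1.0, -0.013, 0.0, 0.001]
ft_force: [-0.6, -9.7, 6.3]
grip_width: 0.126
```

```bash
python3 chk.py
```

```text
[ 0.5332 -0.1428  0.0356] -1.5153106414074955 [-0.6315 -9.6899  6.2675] [-1.8712  0.1245 -0.0995] 0.12564571514686115
r 0.051375039883700103 ang 267.94938820406514
implied piv [ 0.5345 -0.0925] stand y -0.21536785481704207 x 0.49784518517118953
```

servo_tool:
  moves:
    - {"travel": [5.0,-1.3,0],"dr": [0,0,-6]}
    - {"travel": [5.1,-1.3,0],"dr": [0,0,-6]}
    - {"travel": [0,0,0],"dr": [0,0,0]}

```text
clock: 10.05
position: [0.5433, -0.1414, 0.0357]
ee_rot: [0.996, 0.091, 0.0, 0.002]
ft_force: [0.7, -13.1, 5.3]
grip_width: 0.132
```

```bash
python3 chk.py
```

```text
[ 0.5433 -0.1414  0.0357] 10.433213887318445 [  0.7166 -13.1425   5.286 ] [-2.7874 -0.1432 -0.0055] 0.13151795920680276
r 0.05057420520834279 ang 279.46610640191784
implied piv [ 0.5342 -0.0918] stand y -0.21467351607125543 x 0.4977004391405112
```

servo_tool:
  moves:
    - {"travel": [2.6,-0.1,0],"dr": [0,0,-3]}
    - {"travel": [2.0,-0.1,0],"dr": [0,0,-2.3]}
    - {"travel": [0,0,0],"dr": [0,0,0]}
    - {"travel": [0,0,0],"dr": [0,0,0]}

```text
clock: 10.55
position: [0.5469, -0.1412, 0.0357]
ee_rot: [0.991, 0.135, -0.0, 0.002]
ft_force: [-1.0, -16.3, 5.6]
grip_width: 0.128
```

```bash
python3 chk.py; python3 - <<'E'
from h import *
import pickle
c=manip.calibration("wrist");pickle.dump(c,open("w5.pkl","wb"));a=manip.camera("wrist")
cv2.imwrite("pics/w5.png",a);cv2.imwrite("pics/w5c.png",cv2.resize(a[100:300,230:430],None,fx=3,fy=3,interpolation=cv2.INTER_CUBIC))
E
```

```text
[ 0.5469 -0.1412  0.0357] 15.481614568258763 [ -0.9694 -16.3051   5.6478] [-3.3186  0.3831 -1.0318] 0.12785220696402097
r 0.05111294240764343 ang 283.40605183302256
implied piv [ 0.5334 -0.0926] stand y -0.215294103575182 x 0.4967343237700954
```

View pics/w5c.png

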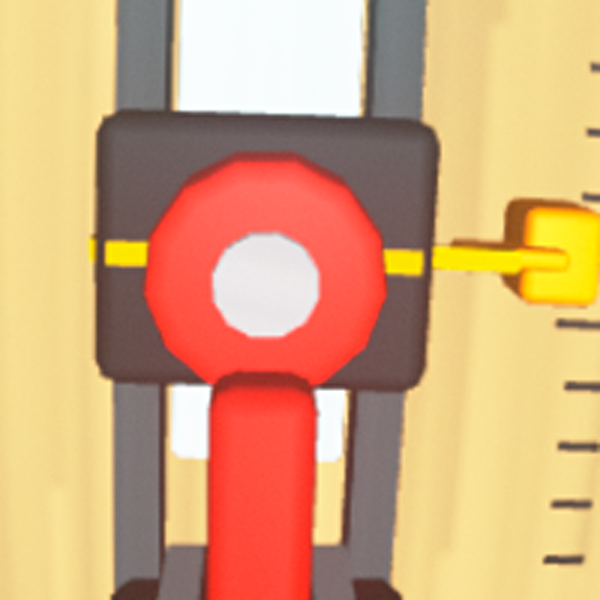

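Pointer line (row 258 at u≈435) meets the ridge (row ~258). Numerical check of mark and lever angle:

```bash
python3 - <<'E'
from h import *
import pickle;c=pickle.load(open("w5.pkl","rb"))
W=lambda a,b,z:atz(ray("wrist",230+(a+.5)/3-.5,100+(b+.5)/3-.5,c),z)
psi=.237;Y=np.array([-np.sin(psi),np.cos(psi),0])
for n,q in dict(ptr=W(440,257,.033),ptr2=W(485,261,.033),line=W(405,262,.0385),lineL=W(125,253,.0385),ridge27=W(560,259,.027),ridge24=W(535,258,.026)).items(): print(n,q,q@Y)
l,r=W(125,253,.0385),W(405,262,.0385);d=r-l;print("block x dir",np.degrees(np.arctan2(d[1],d[0])))
# fin edges at top z .066
for (a,b) in (((213,400),(209,590)),((314,400),(314,590)),((263,400),(261.5,590))):
    d=W(*b,.066)-W(*a,.066);print("fin",np.degrees(np.arctan2(d[1],d[0]))%360)
for (a,b) in (((165,400),(163,530)),((118,10),(114,590)),((425,10),(397,590))):
    d=W(*b,.026)-W(*a,.026);print("rail",np.degrees(np.arctan2(d[1],d[0]))%360)
E
```

```text
ptr [ 0.557  -0.0866  0.033 ] -0.21490190577762777
ptr2 [ 0.563  -0.0853  0.033 ] -0.2151348021329993
line [ 0.5517 -0.0879  0.0385] -0.21495421106502455
lineL [ 0.5171 -0.0963  0.0385] -0.21501350241397651
ridge27 [ 0.5748 -0.0825  0.027 ] -0.21514782369584548
ridge24 [ 0.5715 -0.0835  0.026 ] -0.21535561962064423
block x dir 13.674605256487359
fin 283.59924172856574
fin 286.48933891706037
fin 285.1807309552534
rail 283.16581438920156
rail 283.4797389909117
rail 284.54891669022754
```

servo_tool:
  moves:
    - {"travel": [0,0,0],"dr": [0,0,0]}
    - {"travel": [0,0,0],"dr": [0,0,0]}
    - {"travel": [0,0,0],"dr": [0,0,0]}
    - {"travel": [0,0,0],"dr": [0,0,0]}
    - {"travel": [0,0,0],"dr": [0,0,0]}
    - {"travel": [0,0,0],"dr": [0,0,0]}

```text
clock: 11.35
position: [0.5469, -0.1412, 0.0357]
ee_rot: [0.991, 0.135, -0.0, 0.002]
ft_force: [-0.4, -16.8, 6.0]
grip_width: 0.125
```

```bash
python3 chk.py; python3 -c "
from workcell import manip
print(manip.hand_in())"
```

```text
[ 0.5469 -0.1412  0.0357] 15.485104983413123 [ -0.3867 -16.7799   5.9645] [-3.3499  0.2672 -0.97  ] 0.12544165539882499
r 0.05110277543012806 ang 283.42178745562774
implied piv [ 0.5334 -0.0926] stand y -0.21528407913086056 x 0.496745320570342
the job is handed in; nothing more can be done
None
```

I slid the leg out about 77 mm by its lever to the mark, shut the lever and handed the job in with the fingers still gripping it, at about 11.4 s on the clock.

- **First try at shutting:** the clamping cam pulled the leg in about 3.5 mm. I opened the lever out of the clamping range, where the leg came back to the mark. I then shut it again in steps with an outward push to hold the leg there.
- **Pointer at the mark:** the last wrist picture puts the pointer within about 0.3 mm of the ridge.
- **Lever shut:** the fin measures about 284–285° in the world frame, against about 283.6° for the leg. The moment on the wrist rose to about 1 N m, which fits the lever pressing on its stop.
- **Still holding:** over 0.75 s of rest before hand-in the tool did not move, and the wrist force was about 18 N.
- **Small disagreement:** the tool's own yaw is about 2° past the fin's shut angle, because I pressed it lightly into the stop.
- **Other things on the worktop:** none of my moves went near them, but I did not take a last overview picture to confirm it.

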